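# Switch off the egg cooker and open it

### The job

The eggs are done. First switch the egg cooker off by sliding its black selector all the way to the end marked with the blue dot; then lift the steel lid off by its knob and gently set it down, knob up, in the middle of the round cork trivet. Leave the spice jar and the small glass where they stand.

Things in the scene. Friction and masses are not known exactly. Their poses are not given: they have to be found in the camera images.
- cooker: Egg cooker, fixed: white base 140 (x) x 220 (y) mm; origin at the centre of its underside, z up. Flat deck 50 mm up. The selector slides along x in a slot on the deck at y = +65 mm. Steel pot with three eggs at x = 0, y = -48 mm: outer radius 55 mm, wall 5 mm, rim 114 mm up; black lugs on it out to x = +-67 mm, 88 to 97 mm up.
- selector (a joint): Slide joint of the black selector, 0 to 0.060 m along the cooker's +x; 0 = at the end stop towards -x, nearer the robot (selector centre at cooker x = -30 mm), 0.060 = at the end stop towards +x, away from the robot (x = +30 mm). Starts somewhere between; friction about 2 N; stays where it is left.
- selector_top (a point): Centre of the top of the selector: an upright black block 16 (cooker x) x 26 (cooker y) mm that stands 33 mm above the deck, this point on its top face. Axes parallel to the cooker's.
- blue_mark: Blue dot (disc of 16 mm, 2 mm high) on the deck beyond one end of the slot, on the slot's line at cooker x = +54 or -54 mm: marks the OFF end. Origin at the centre of its underside, on the deck.
- orange_mark: Orange dot, same size, beyond the other end of the slot: marks the heating end.
- pot_rim (a point): Centre of the pot's mouth at rim height; z up.
- lid: Loose round steel lid, 116 mm across, 56 mm high with its knob, 0.15 kg; starts on the pot. Origin at the centre of its underside, z up. A plug of 44 mm radius and 8 mm height hangs into the pot (inner radius 50 mm); the flange above it rests on the rim; the slightly domed top is 20 mm above the origin at the knob.
- lid_knob (a point): Point on the lid's axis 47 mm above its origin, the height at which to grip: black round knob of 31 mm diameter from 29 to 56 mm above the lid's origin.
- trivet: Round cork trivet, 130 mm across, 10 mm thick, fixed on the worktop; origin at the centre of its underside.
- trivet_top (a point): Centre of the trivet's top face; z up.
- the_paprika_jar: Spice jar with a white lid, 47 mm across, 98 mm high, loose bystander; origin at the centre of its underside.
- the_shot_glass: Small clear glass, 49 mm across, 62 mm high, loose bystander; origin at the centre of its underside.

How it is judged:
On the way, in this order (a step that is already met when the one before it is completed fails the run):
1. the selector is at the end stop by the blue dot while the lid is still on the pot (((x of blue_mark in the frame of cooker above 0 m and value of joint selector above 0.056 m) or (not (x of blue_mark in the frame of cooker above 0 m) and value of joint selector below 0.004 m)) and horizontal distance between lid and pot_rim below 0.012 m and z of lid in the frame of pot_rim below 0 m and angle between lid's own z axis and vertical below 0.1 rad), for 0.2 s.
2. the lid lies flat, knob up, on the middle of the trivet (horizontal distance between lid and trivet_top below 0.025 m and z of lid in the frame of trivet_top below 0.005 m and angle between lid's own z axis and vertical below 0.08 rad), for 0.2 s.
At the end, for the whole second after the job is handed in: The selector is within 4 mm of its end stop on the blue dot's side; the lid rests flat (within 0.08 rad) and knob up on the trivet, its centre within 25 mm of the trivet's centre and its underside on the cork (within 5 mm), at rest; the spice jar and the glass each within 30 mm of where it stood (all of step 2 and ((x of blue_mark in the frame of cooker above 0 m and value of joint selector above 0.056 m) or (not (x of blue_mark in the frame of cooker above 0 m) and value of joint selector below 0.004 m)) and linear speed of lid below 0.02 m/s and distance of each of the_paprika_jar, the_shot_glass from where it was at the start of the episode below 0.03 m); the robot touches nothing.
It fails at once if the spice jar or the glass is moved more than 30 mm or tipped (distance of any of the_paprika_jar, the_shot_glass from where it was at the start of the episode above 0.03 m or angle between any of the_paprika_jar, the_shot_glass's own z axis and vertical above 0.5 rad).
It fails at once if the lid is dropped: falls freely faster than 0.6 m/s (about 20 mm of fall) (contact force between the fingers and lid below 0.05 N and linear speed of lid above 0.6 m/s).
It also fails if it takes over 48 s, if anything falls off the work surface, if the arm or the gripper's body presses on something with over 40 N, if the wrist force passes 120 N, or if a joint passes its speed limit or range.

### The arm

A 7-joint arm with a two-finger parallel gripper is mounted at the origin on a cart in front of the work surface, level with it; the furniture and walls round the work are solid. World frame = base frame: x ahead of the robot, y to its left, z up, the work surface at z = 0. Lengths are in m, angles in rad, forces in N, time in s.
With the tool pointing down it reaches from about 0.4 to 0.85 m from the base axis. Payload 10.4 kg.
Tool frame: the origin (TCP) lies midway between the tips of the shut fingers; the grasp point (between the pads) lies r.grip_point_offset behind it (r.grip_point_offset is the distance from the TCP to the grasp point, in m); z points along the fingers, y is the line along which they close (so a half turn about z gives the same grasp; the last joint's range is limited). The gripper opens to 87 mm and grips with 3 to 60 N. Pads are 19 mm wide; open, the fingers measure 117 mm over their backs; the gripper's body (75 mm by 190 mm) begins 51 mm behind the grasp point.
Start: joints at [-1.176, 0.332, -0.065, 1.46, 0.022, 1.35, -0.088], TCP at [0.254, 0.571, 0.223] pointing down, gripper open.
Joint ranges: [-2.6, 2.6], [-0.5, 2.12], [-1.47, 1.34], [0.16, 2.42], [-1.27, 4.41], [0.06, 2.06], [-2.6, 2.6]. Speed limits (rad/s): [2.22, 2.22, 2.79, 2.79, 3.14, 3.14, 3.14].

### API

Orientations are given as a unit quaternion [x, y, z, w].
In Python, from bench import r gives the robot as it stands.
- The arm moves only by the tool play_rows, never from a script. Its arguments are lists of equal length, an entry for each row: "claw": the closure, from 0 (fully open) to 1 (shut); "delta_pos": the shift along the tool's x, y, z scaled (see below), a list of three; "delta_rot": the turn, a rotation vector about the tool's x, y, z scaled (see below), a list of three. A call has 1 to 8 rows; each row shifts and turns the commanded pose from where the row before left it, along the tool's axes as they then stand; what a row does not reach is not made up. The controller multiplies each number of a shift by 200 mm and each number of a turn by pi rad. A row lasts 1/10 s, in which the tool goes at most 50 mm and 8.59 degrees, less where a joint would pass 70% of its speed; a pose out of reach is approached as far as the arm can. A call with a number of a shift or a turn outside -1 to 1 is refused whole. A call with a gripper value outside its range is refused whole. The fingers move at their own pace and stop on an object; "squeeze" is the grip in N (left out, the last holds). Time passes only in rows, so rows that do not move let the fingers close. It gives the time, the measured TCP pose, the force, the opening and the grip force at its end, in the units of the state.
- r.read_state(): the state, without advancing time (a new reading comes with each control period).
- r.camera(name): name is "scene" or "top" or "wrist"; returns a dict with "pixels" (400x640x3 uint8, red, green, blue), "camera_matrix" (3x3 intrinsics, pixels), "D" ([k1, k2, p1, p2, k3] as OpenCV has them; the pictures are not rectified), "cam_to_world" (4x4, takes a point from camera to world coordinates); the wrist camera has in their place "hand_eye" (4x4, takes a point from camera to tool coordinates, whose origin is the TCP and whose axes are the flange's). Camera axes: x right, y up, looking along -z (the intrinsics and any distortion apply to the point x, -y, -z); pixel columns grow to the right and rows downward; lengths in m; the calibration is good to about 2 mm. A picture is of the moment at which its call begins: read the wrist's pose just before it. There is no depth.
- r.close_job(): hands the job in; it is judged then, once.
The state is a dict: "time": time; "joint_positions": joint angles; "joint_vel": joint speeds; "joint_torque": joint torques, N m; "ee_pos": TCP position; "eef_rot": TCP orientation; "ft_force": force on the tool from outside, world axes, zero at the start; "torque": the same for the moment, N m; "width": finger opening in m; "grip_force": force on a finger pad.
Only numpy, scipy, OpenCV 4.12 (cv2) and the standard library are available. Lean on these libraries where they do the work, as an engineer would, in place of code of your own. Each camera call takes 0.05 s, during which the arm holds its last target. There are 200 camera calls.

## Working session

There is one attempt and no reset: what is moved stays moved. The work goes in short steps, Python scripts to look and compute and a tool call to move; the robot and the scene stay as the last step left them, time stands still between calls to the robot, and variables do not carry over. Pictures are saved under pics/ and viewed, at most 10 in all, crops included, and the job is handed in when it is done.

Besides the shell and the picture viewer there is one more tool, called after ">>>" by a JSON object that holds its "name" and its "arguments", one argument or row to a line. play_rows: Moves the arm, as the interface text tells. Shifts and turns lie within -1 to 1; 1 stands for 200 mm of shift or pi rad of turn. Its arguments: {"type":"object","properties":{"claw":{"type":"array"},"delta_pos":{"type":"array"},"delta_rot":{"type":"array"},"squeeze":{"type":"number"}},"required":["claw","delta_pos","delta_rot"]}

```bash
mkdir -p pics; python3 - <<'E'
from bench import r
import cv2,numpy as np,pickle
s=r.read_state();print(s,r.grip_point_offset)
d={}
for n in ("scene","top"):
    c=r.camera(n);d[n]=c;cv2.imwrite(f"pics/{n}0.png",c["pixels"][:,:,::-1]);print(n,c["camera_matrix"],c["D"],c["cam_to_world"])
pickle.dump(d,open("c0.pkl","wb"))
E
```

```text
{'time': 0.0, 'joint_positions': array([-1.17556064,  0.33285694, -0.0646972 ,  1.460955  ,  0.02158849,
        1.3498956 , -0.08850899]), 'joint_vel': array([-0.00053814,  0.00052329,  0.00094078,  0.00045557,  0.0017295 ,
       -0.00049936,  0.00097554]), 'joint_torque': array([ 1.11917957e-04, -6.23257184e+01,  2.49044312e-02, -3.89904642e+01,
       -6.12307666e-02,  3.95988591e-02,  1.28397865e-04]), 'ee_pos': array([0.25345881, 0.57087004, 0.22175672]), 'eef_rot': array([ 2.07397861e-01,  9.78256420e-01, -6.99816831e-04, -1.19519738e-04]), 'ft_force': array([-0.07131521,  0.42414085, -0.43406827]), 'torque': array([-0.00328464,  0.03804891, -0.04370712]), 'grip_force': 0.0, 'width': 0.08683026382314499} 0.0187
scene [[413.06234525   0.         313.97199641]
 [  0.         413.06234525 206.19472681]
 [  0.           0.           1.        ]] [-0.05109281  0.          0.          0.          0.        ] [[ 0.72277101  0.39216014 -0.56904525  0.07016557]
 [-0.69105728  0.41783358 -0.58979228 -0.3772243 ]
 [ 0.0064732   0.81952763  0.57300311  0.59447759]
 [ 0.          0.          0.          1.        ]]
top [[515.58274259   0.         316.55630024]
 [  0.         515.58274259 201.7101394 ]
 [  0.           0.           1.        ]] [-0.06536615  0.          0.          0.          0.        ] [[-0.01383846  0.98580419 -0.16732782  0.38100815]
 [-0.9997356  -0.01671436 -0.01579105  0.11041234]
 [-0.01836366  0.16706506  0.98577484  1.0773424 ]
 [ 0.          0.          0.          1.        ]]
```

View pics/scene0.png

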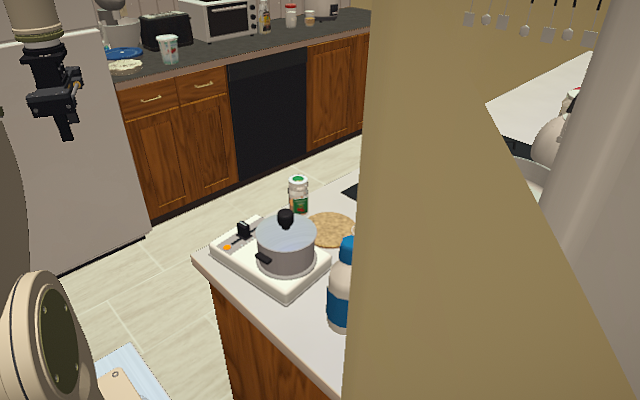

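View pics/top0.png

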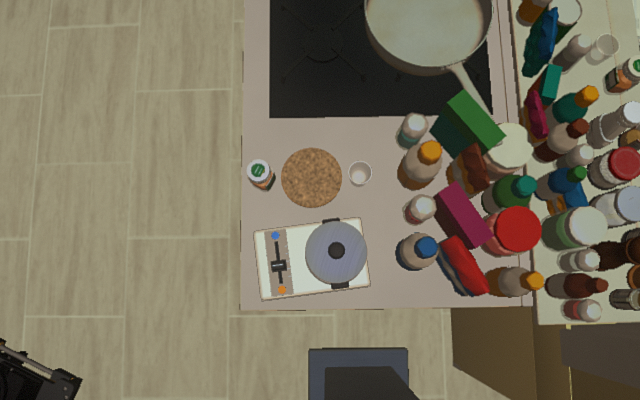

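Top view: cooker around (313,258), blue dot at (275,236) on the far (+x) end, orange at (282,290), trivet at (311,178), jar at (258,170), glass at (360,173). I'll enlarge it for accuracy.

```bash
python3 - <<'E'
import pickle,cv2
p=pickle.load(open("c0.pkl","rb"))["top"]["pixels"][130:310,240:440,::-1]
cv2.imwrite("pics/crop0.png",cv2.resize(p,None,fx=3.3,fy=3.3,interpolation=cv2.INTER_CUBIC))
E
```

```text
(no output)
```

View pics/crop0.png

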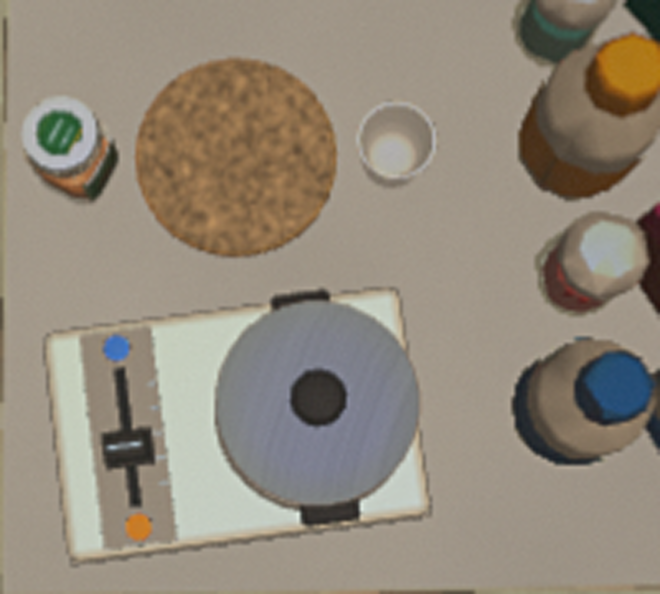

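Crop: blue dot (116,348), orange (139,527), selector (128,448), knob top (318,398), trivet centre (236,157), jar lid (60,133), glass rim (397,141).

```bash
cat > h.py <<'E'
import cv2,numpy as np
def ray(c,uv,z,T=None):
    T=c["cam_to_world"] if T is None else T
    x,y=cv2.undistortPoints(np.array([[uv]],float),c["camera_matrix"],np.array(c["D"]))[0,0]
    d=T[:3,:3]@[x,-y,-1];o=T[:3,3]
    return o+d*(z-o[2])/d[2]
def proj(c,P):
    T=np.linalg.inv(c["cam_to_world"]);p=T[:3,:3]@P+T[:3,3];p=p*[1,-1,-1]
    return cv2.projectPoints(p[None],np.zeros(3),np.zeros(3),c["camera_matrix"],np.array(c["D"]))[0].ravel()
E
python3 - <<'E'
import pickle,numpy as np
from h import *
D=pickle.load(open("c0.pkl","rb"));c=D["top"]
q=lambda u,v,z:ray(c,((u+.5)/3.3-.5+240,(v+.5)/3.3-.5+130),z)
np.set_printoptions(precision=4,suppress=True)
for n,a in dict(blue=(116.5,348,.052),orange=(139,527,.052),sel=(128,450,.083),knob=(318.5,398,.162),lid=(317,403,.118),triv=(236,157,.01),jar=(60,133,.098),glass=(397,141,.062),bottle=(617,387,.15)).items(): print(n,q(*a))
b=q(116.5,348,.052);o=q(139,527,.052);ax=(b-o)[:2];L=np.linalg.norm(ax);ax/=L;ay=np.array([-ax[1],ax[0]]);m=(b+o)[:2]/2
cc=m-ay*.065;pot=cc-ay*.048
print("len",L,"yaw",np.degrees(np.arctan2(ax[1],ax[0])),"cooker",cc,"pot",pot)
for lx,ly in((70,110),(70,-110),(-70,110),(-70,-110)):
    P=np.r_[cc+ax*lx/1e3+ay*ly/1e3,.05];u=proj(c,P);print((lx,ly),(u-[240,130])*3.3)
for lx in(-30,-20,-10,0,10):
  P=np.r_[m+ax*lx/1e3,.083];print("sel",lx,(proj(c,P)-[240,130])*3.3)
k=q(318.5,398,.162);t=q(236,157,.01)
for P in (k,t,b,o,np.r_[m,.083]): print("scene",proj(D["scene"],P))
E
```

```text
blue [0.4887 0.211  0.052 ]
orange [0.3813 0.1977 0.052 ]
sel [0.4257 0.2013 0.083 ]
knob [0.4485 0.0915 0.162 ]
lid [0.449  0.0915 0.118 ]
triv [0.615  0.1382 0.01  ]
jar [0.6121 0.24   0.098 ]
glass [0.6118 0.0384 0.062 ]
bottle [ 0.4527 -0.0714  0.15  ]
len 0.10820702150431552 yaw 7.048331662334096 cooker [0.443  0.1398] pot [0.4489 0.0922]
(70, 110) [ 39.3141 331.5476]
(70, -110) [397.111  281.8381]
(-70, 110) [ 66.81   562.7895]
(-70, -110) [432.1991 511.955 ]
sel -30 [128.0627 484.2899]
sel -20 [125.9061 467.1144]
sel -10 [123.7578 449.9883]
sel 0 [121.6178 432.9122]
sel 10 [119.4863 415.8865]
scene [284.229  211.8879]
scene [328.6789 227.9504]
scene [264.4668 222.1622]
scene [226.3591 247.1971]
scene [244.8085 222.3691]
```

>>> {"name": "play_rows", "arguments": {
  "claw": [1,1,1,1,1,1,1],
  "delta_pos": [
    [0,0,0],
    [0,0,0],
    [0,0,0],
    [0,0,0],
    [0,0,0],
    [0,0,0],
    [0,0,0]
  ],
  "delta_rot": [
    [0,0,0.0468],
    [0,0,0.0468],
    [0,0,0.0468],
    [0,0,0.0468],
    [0,0,0.0468],
    [0,0,0.0468],
    [0,0,0.0468]
  ]
}}

```text
time: 0.8
ee_pos: [0.2535, 0.571, 0.2221]
eef_rot: [0.664, 0.747, -0.0, 0.0]
ft_force: [0.4, 0.3, -1.2]
width: 0.0389
grip_force: 0.0
```

>>> {"name": "play_rows", "arguments": {
  "claw": [1,1,1,1,1],
  "delta_pos": [
    [-0.193,0.045,0],
    [-0.193,0.045,0],
    [-0.193,0.045,0],
    [-0.193,0.045,0],
    [-0.193,0.045,0]
  ],
  "delta_rot": [
    [0,0,0],
    [0,0,0],
    [0,0,0],
    [0,0,0],
    [0,0,0]
  ]
}}

```text
time: 1.3
ee_pos: [0.3223, 0.3836, 0.2222]
eef_rot: [0.662, 0.749, -0.0, -0.0]
ft_force: [0.4, -0.2, 0.3]
width: 0.0025
grip_force: 0.0
```

>>> {"name": "play_rows", "arguments": {
  "claw": [1,1,1,1,1,1],
  "delta_pos": [
    [-0.193,0.045,0],
    [-0.193,0.045,0],
    [-0.193,0.045,0],
    [-0.193,0.045,0],
    [-0.193,0.045,0],
    [0,0,0]
  ],
  "delta_rot": [
    [0,0,0],
    [0,0,0],
    [0,0,0],
    [0,0,0],
    [0,0,0],
    [0,0,0]
  ]
}}

```text
time: 1.9
ee_pos: [0.3922, 0.1945, 0.2226]
eef_rot: [0.665, 0.747, -0.0, 0.0]
ft_force: [0.2, 1.2, -0.6]
width: 0.0002
grip_force: 0.0
```

```bash
python3 - <<'E'
from bench import r
import cv2,numpy as np,pickle
s=r.read_state();c=r.camera("wrist");print(s["ee_pos"],s["eef_rot"],s["ft_force"])
pickle.dump((s,c),open("w1.pkl","wb"));cv2.imwrite("pics/w1.png",c["pixels"][:,:,::-1]);print(c["hand_eye"],c["camera_matrix"])
E
```

```text
[0.3922118  0.19453935 0.22259138] [ 6.64669394e-01  7.47137590e-01 -2.83416941e-05  1.33947892e-04] [ 0.21498539  1.24955253 -0.62014114]
[[ 1.05131850e-03  9.62944765e-01  2.69696633e-01  7.38586873e-02]
 [ 9.99999446e-01 -9.97222038e-04 -3.37594794e-04 -1.99129283e-04]
 [-5.61377130e-05  2.69696839e-01 -9.62945280e-01 -1.62468576e-01]
 [ 0.00000000e+00  0.00000000e+00  0.00000000e+00  1.00000000e+00]] [[294.00535692   0.         316.74798924]
 [  0.         294.00535692 195.82232015]
 [  0.           0.           1.        ]]
```

View pics/w1.png

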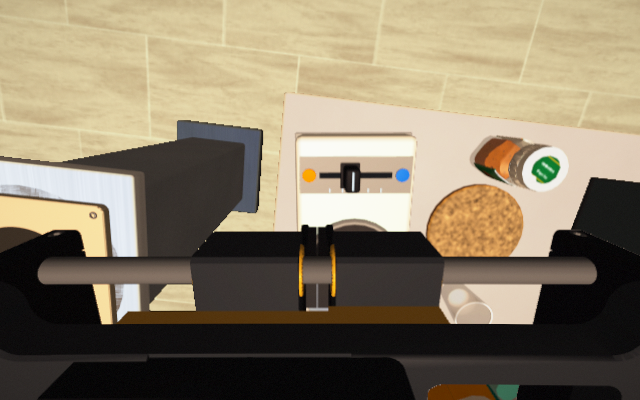

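Wrist view: orange (309,175), blue (402,175), selector top about (352,180), trivet centre (475,225), jar lid (547,168).

```bash
python3 - <<'E'
import pickle,numpy as np
from h import *
from scipy.spatial.transform import Rotation as R
np.set_printoptions(precision=4,suppress=True)
s,c=pickle.load(open("w1.pkl","rb"));T=np.eye(4);T[:3,:3]=R.from_quat(s["eef_rot"]).as_matrix();T[:3,3]=s["ee_pos"];T=T@c["hand_eye"]
for n,u,z in(("o",(309,175),.052),("b",(402.5,175),.052),("sel",(353,181),.083),("triv",(475,225),.01),("jar",(548,168),.098)): print(n,ray(c,u,z,T))
E
```

```text
o [0.3826 0.1989 0.052 ]
b [0.4897 0.2116 0.052 ]
sel [0.4294 0.2044 0.083 ]
triv [0.6142 0.1479 0.01  ]
jar [0.6152 0.2429 0.098 ]
```

>>> {"name": "play_rows", "arguments": {
  "claw": [1,1,1,1,1,1],
  "delta_pos": [
    [0.023,-0.01,0.19],
    [0,0,0.19],
    [0,0,0.19],
    [0,0,0.14],
    [0,0,0.08],
    [0,0,0]
  ],
  "delta_rot": [
    [0,0,0],
    [0,0,0],
    [0,0,0],
    [0,0,0],
    [0,0,0],
    [0,0,0]
  ]
}}

```text
time: 2.55
ee_pos: [0.3861, 0.2036, 0.0624]
eef_rot: [0.661, 0.75, -0.002, -0.0]
ft_force: [-0.5, -0.0, 0.8]
width: 0.0005
grip_force: 0.0
```

>>> {"name": "play_rows", "arguments": {
  "claw": [1,1,1,1,1,1,1,1],
  "delta_pos": [
    [-0.02,0.03,0],
    [0,0.03,0],
    [0,0.03,0],
    [0,0.03,0],
    [0,0.03,0],
    [0,0.03,0],
    [0,0.03,0],
    [0,0.01,0]
  ],
  "delta_rot": [
    [0,0,0],
    [0,0,0],
    [0,0,0],
    [0,0,0],
    [0,0,0],
    [0,0,0],
    [0,0,0],
    [0,0,0]
  ]
}}

```text
time: 3.35
ee_pos: [0.4327, 0.2052, 0.0645]
eef_rot: [0.662, 0.749, -0.0, 0.0]
ft_force: [-2.7, 0.8, 0.9]
width: 0.0005
grip_force: 1.0
```

Contact (about 2.7 N). Now small steps to the stop.

>>> {"name": "play_rows", "arguments": {
  "claw": [1,1,1,1],
  "delta_pos": [
    [0,0.02,0],
    [0,0.01,0],
    [0,0,0],
    [0,0,0]
  ],
  "delta_rot": [
    [0,0,0],
    [0,0,0],
    [0,0,0],
    [0,0,0]
  ]
}}

```text
time: 3.75
ee_pos: [0.4384, 0.2058, 0.0646]
eef_rot: [0.662, 0.749, 0.0, 0.0]
ft_force: [0.9, 0.4, 0.0]
width: 0.0005
grip_force: 0.0
```

>>> {"name": "play_rows", "arguments": {
  "claw": [1,1,1,1],
  "delta_pos": [
    [0,0.01,0],
    [0,0.01,0],
    [0,0,0],
    [0,0,0]
  ],
  "delta_rot": [
    [0,0,0],
    [0,0,0],
    [0,0,0],
    [0,0,0]
  ]
}}

```text
time: 4.15
ee_pos: [0.4423, 0.2064, 0.0646]
eef_rot: [0.662, 0.749, 0.0, 0.0]
ft_force: [-0.2, -0.7, -1.2]
width: 0.0009
grip_force: 0.1
```

>>> {"name": "play_rows", "arguments": {
  "claw": [1,1,1,1],
  "delta_pos": [
    [0,0.01,0],
    [0,0.01,0],
    [0,0.01,0],
    [0,0,0]
  ],
  "delta_rot": [
    [0,0,0],
    [0,0,0],
    [0,0,0],
    [0,0,0]
  ]
}}

```text
time: 4.55
ee_pos: [0.4484, 0.2071, 0.0645]
eef_rot: [0.662, 0.749, 0.0, 0.0]
ft_force: [-0.1, -0.8, 0.0]
width: 0.0002
grip_force: 0.2
```

```bash
python3 - <<'E'
from bench import r
import cv2,numpy as np,pickle
s=r.read_state();c=r.camera("wrist");print(s["ee_pos"],s["ft_force"])
pickle.dump((s,c),open("w2.pkl","wb"))
p=c["pixels"][60:360,180:540,::-1];cv2.imwrite("pics/w2.png",cv2.resize(p,None,fx=2,fy=2,interpolation=cv2.INTER_CUBIC))
E
```

```text
[0.44839646 0.20711256 0.06452809] [-0.05411429 -0.80537261  0.03491349]
```

View pics/w2.png

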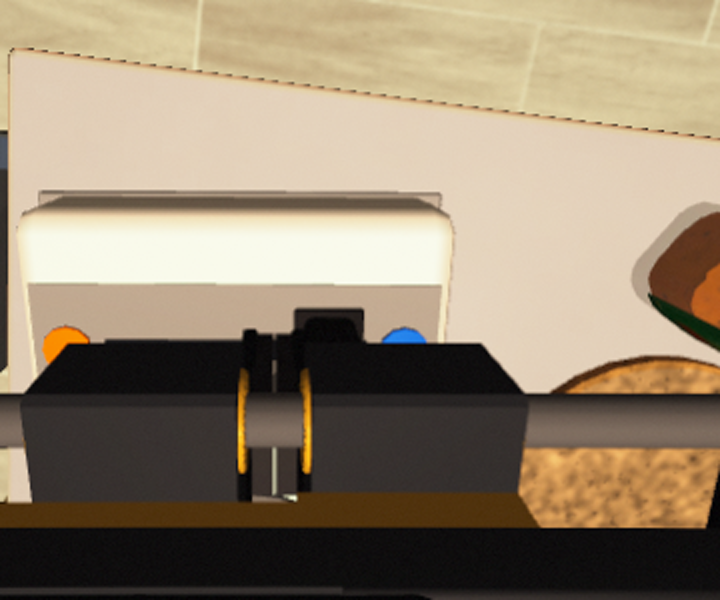

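The selector (crop 297–362) sits right in front of the fingers (right edge ~305), blue dot at 404; no stop force yet, so push on.

>>> {"name": "play_rows", "arguments": {
  "claw": [1,1,1],
  "delta_pos": [
    [0,0.01,0],
    [0,0.01,0],
    [0,0,0]
  ],
  "delta_rot": [
    [0,0,0],
    [0,0,0],
    [0,0,0]
  ]
}}

```text
time: 4.9
ee_pos: [0.4492, 0.2073, 0.0639]
eef_rot: [0.662, 0.75, -0.003, -0.002]
ft_force: [-14.6, -2.1, 9.1]
width: 0.0007
grip_force: 7.3
```

>>> {"name": "play_rows", "arguments": {
  "claw": [1,1,1],
  "delta_pos": [
    [0,0.01,0],
    [0,0.01,0],
    [0,0,0]
  ],
  "delta_rot": [
    [0,0,0],
    [0,0,0],
    [0,0,0]
  ]
}}

```text
time: 5.2
ee_pos: [0.4495, 0.2075, 0.0634]
eef_rot: [0.661, 0.75, -0.006, -0.004]
ft_force: [-32.1, -5.5, 23.8]
width: 0.0005
grip_force: 16.5
```

At the stop. Back off, lift, open.

>>> {"name": "play_rows", "arguments": {
  "claw": [1,1,1,1,1,1,0,0],
  "delta_pos": [
    [0,-0.04,0],
    [0,-0.05,0],
    [0,0,-0.2],
    [0,0,-0.2],
    [0,0,-0.2],
    [0,0,-0.2],
    [0,0,0],
    [0,0,0]
  ],
  "delta_rot": [
    [0,0,0],
    [0,0,0],
    [0,0,0],
    [0,0,0],
    [0,0,0],
    [0,0,0],
    [0,0,0],
    [0,0,0]
  ]
}}

```text
time: 6.0
ee_pos: [0.4385, 0.2061, 0.2252]
eef_rot: [0.662, 0.749, 0.001, 0.0]
ft_force: [1.0, 0.4, -1.5]
width: 0.01
grip_force: 0.0
```

```bash
python3 - <<'E'
from bench import r
import cv2,numpy as np,pickle
from h import *
s=r.read_state();c=r.camera("wrist");t=r.camera("top");print(s["ee_pos"],s["eef_rot"])
pickle.dump((s,c,t),open("w3.pkl","wb"))
a=cv2.resize(c["pixels"][60:240,160:480,::-1],None,fx=2,fy=2,interpolation=cv2.INTER_CUBIC)
b=cv2.resize(t["pixels"][200:310,230:430,::-1],(640,352),interpolation=cv2.INTER_CUBIC)
cv2.imwrite("pics/w3.png",np.vstack([a[:240],b]))
E
```

```text
[0.43854972 0.2061306  0.22518466] [6.62026139e-01 7.49479561e-01 1.31857674e-03 2.01334662e-04]
```

View pics/w3.png

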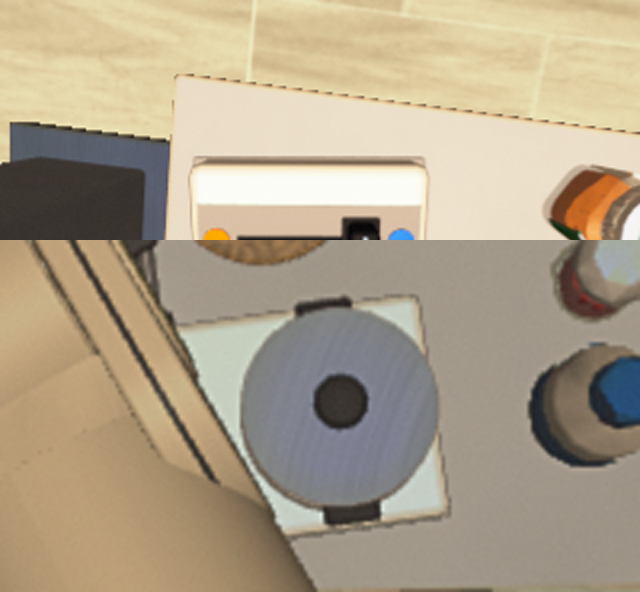

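The selector now sits next to the blue dot (crop 361 vs dot 401) and the lid is still on the pot. Go over the knob.

>>> {"name": "play_rows", "arguments": {
  "claw": [0,0,0,0,0,0,0,0],
  "delta_pos": [
    [-0.144,-0.005,0],
    [-0.144,-0.005,0],
    [-0.144,-0.005,0],
    [-0.144,-0.005,0],
    [0,0,0],
    [0,0,0],
    [0,0,0],
    [0,0,0]
  ],
  "delta_rot": [
    [0,0,0],
    [0,0,0],
    [0,0,0],
    [0,0,0],
    [0,0,0],
    [0,0,0],
    [0,0,0],
    [0,0,0]
  ]
}}

```text
time: 6.9
ee_pos: [0.4481, 0.092, 0.2241]
eef_rot: [0.661, 0.75, -0.0, -0.0]
ft_force: [0.1, -0.2, -0.4]
width: 0.0802
grip_force: 0.0
```

>>> {"name": "play_rows", "arguments": {
  "claw": [0,0,0,0,0,0,0],
  "delta_pos": [
    [0,0,0.1],
    [0,0,0.1],
    [0,0,0.1],
    [0,0,0.08],
    [0,0,0.05],
    [0,0,0.02],
    [0,0,0]
  ],
  "delta_rot": [
    [0,0,0],
    [0,0,0],
    [0,0,0],
    [0,0,0],
    [0,0,0],
    [0,0,0],
    [0,0,0]
  ]
}}

```text
time: 7.6
ee_pos: [0.4483, 0.0912, 0.1344]
eef_rot: [0.662, 0.75, -0.0, -0.0]
ft_force: [0.2, -0.7, 0.7]
width: 0.0869
grip_force: 0.0
```

>>> {"name": "play_rows", "arguments": {
  "claw": [0.9,0.9,0.9,0.9,0.9,0.9,0.9,0.9],
  "delta_pos": [
    [0,0,0],
    [0,0,0],
    [0,0,0],
    [0,0,0],
    [0,0,0],
    [0,0,0],
    [0,0,0],
    [0,0,0]
  ],
  "delta_rot": [
    [0,0,0],
    [0,0,0],
    [0,0,0],
    [0,0,0],
    [0,0,0],
    [0,0,0],
    [0,0,0],
    [0,0,0]
  ],
  "squeeze": 20
}}

```text
time: 8.4
ee_pos: [0.4485, 0.0911, 0.1346]
eef_rot: [0.662, 0.749, 0.0, 0.0]
ft_force: [-0.3, 0.3, -0.0]
width: 0.0309
grip_force: 0.2
```

>>> {"name": "play_rows", "arguments": {
  "claw": [1,1,1,1],
  "delta_pos": [
    [0,0,0],
    [0,0,0],
    [0,0,0],
    [0,0,0]
  ],
  "delta_rot": [
    [0,0,0],
    [0,0,0],
    [0,0,0],
    [0,0,0]
  ],
  "squeeze": 25
}}

```text
time: 8.8
ee_pos: [0.4484, 0.0911, 0.1346]
eef_rot: [0.662, 0.75, 0.0, 0.0]
ft_force: [1.3, -0.6, -0.3]
width: 0.03
grip_force: 25.0
```

>>> {"name": "play_rows", "arguments": {
  "claw": [1,1,1,1,1,1],
  "delta_pos": [
    [0,0,-0.03],
    [0,0,-0.06],
    [0,0,-0.08],
    [0,0,-0.08],
    [0,0,-0.05],
    [0,0,0]
  ],
  "delta_rot": [
    [0,0,0],
    [0,0,0],
    [0,0,0],
    [0,0,0],
    [0,0,0],
    [0,0,0]
  ]
}}

```text
time: 9.4
ee_pos: [0.4491, 0.0913, 0.1962]
eef_rot: [0.662, 0.749, 0.001, 0.0]
ft_force: [0.8, -0.6, -1.1]
width: 0.03
grip_force: 25.0
```

>>> {"name": "play_rows", "arguments": {
  "claw": [1,1,1,1,1,1,1,1],
  "delta_pos": [
    [0.008,0.05,0],
    [0.018,0.12,0],
    [0.023,0.15,0],
    [0.025,0.16,0],
    [0.023,0.15,0],
    [0.021,0.14,0],
    [0.012,0.08,0],
    [0,0,0]
  ],
  "delta_rot": [
    [0,0,0],
    [0,0,0],
    [0,0,0],
    [0,0,0],
    [0,0,0],
    [0,0,0],
    [0,0,0],
    [0,0,0]
  ]
}}

```text
time: 10.2
ee_pos: [0.6151, 0.1384, 0.1924]
eef_rot: [0.662, 0.75, -0.001, 0.0]
ft_force: [-1.6, -0.3, -0.8]
width: 0.0296
grip_force: 25.0
```

```bash
python3 - <<'E'
from bench import r
import cv2,numpy as np
from h import *
s=r.read_state();t=r.camera("scene");print(s["ee_pos"],s["eef_rot"],s["width"],s["grip_force"],s["ft_force"])
cv2.imwrite("pics/s4.png",cv2.resize(t["pixels"][130:310,190:380,::-1],None,fx=3,fy=3,interpolation=cv2.INTER_CUBIC))
E
```

```text
[0.61512433 0.138411   0.19236671] [ 6.61730134e-01  7.49741104e-01 -1.22420270e-03  9.45561286e-05] 0.029619708209075914 24.99974836006004 [-1.6396562  -0.31744424 -0.78951615]
```

View pics/s4.png

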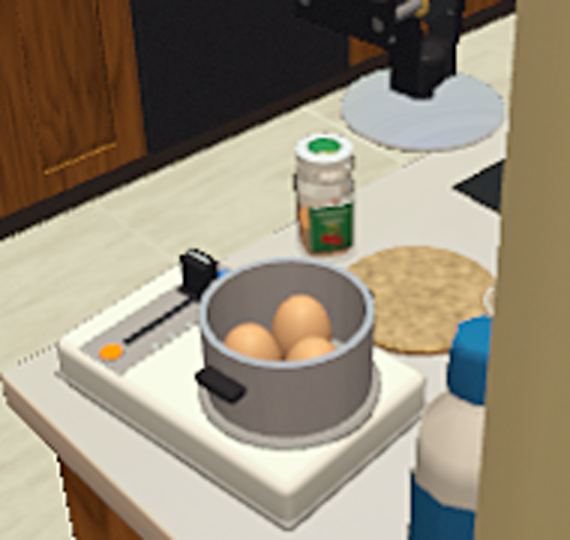

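Scene view: pot open with eggs, selector at the blue end (crop 197,270), lid hanging level over the trivet (422,108). Lower it.

>>> {"name": "play_rows", "arguments": {
  "claw": [1,1,1,1,1,1,1,1],
  "delta_pos": [
    [0,0,0.08],
    [0,0,0.12],
    [0,0,0.14],
    [0,0,0.14],
    [0,0,0.12],
    [0,0,0.07],
    [0,0,0.03],
    [0,0,0]
  ],
  "delta_rot": [
    [0,0,0],
    [0,0,0],
    [0,0,0],
    [0,0,0],
    [0,0,0],
    [0,0,0],
    [0,0,0],
    [0,0,0]
  ]
}}

```text
time: 11.05
ee_pos: [0.6136, 0.1377, 0.0544]
eef_rot: [0.662, 0.749, -0.0, -0.0]
ft_force: [0.7, 0.0, -1.2]
width: 0.0298
grip_force: 25.0
```

>>> {"name": "play_rows", "arguments": {
  "claw": [1,1,1,1,1],
  "delta_pos": [
    [0,0,0.03],
    [0,0,0.02],
    [0,0,0.015],
    [0,0,0.01],
    [0,0,0]
  ],
  "delta_rot": [
    [0,0,0],
    [0,0,0],
    [0,0,0],
    [0,0,0],
    [0,0,0]
  ]
}}

```text
time: 11.55
ee_pos: [0.6138, 0.1378, 0.0394]
eef_rot: [0.662, 0.75, -0.0, -0.0]
ft_force: [-0.1, 0.4, -1.0]
width: 0.0297
grip_force: 25.0
```

>>> {"name": "play_rows", "arguments": {
  "claw": [1,1,1],
  "delta_pos": [
    [0,0,0.006],
    [0,0,0.004],
    [0,0,0]
  ],
  "delta_rot": [
    [0,0,0],
    [0,0,0],
    [0,0,0]
  ]
}}

```text
time: 11.85
ee_pos: [0.6141, 0.1379, 0.0385]
eef_rot: [0.662, 0.749, 0.0, -0.0]
ft_force: [-4.0, -0.6, 8.0]
width: 0.0298
grip_force: 25.0
```

>>> {"name": "play_rows", "arguments": {
  "claw": [0.4,0.4,0.4,0.4,0.4,0.4],
  "delta_pos": [
    [0,0,0],
    [0,0,0],
    [0,0,0],
    [0,0,0],
    [0,0,0],
    [0,0,0]
  ],
  "delta_rot": [
    [0,0,0],
    [0,0,0],
    [0,0,0],
    [0,0,0],
    [0,0,0],
    [0,0,0]
  ]
}}

```text
time: 12.45
ee_pos: [0.6139, 0.1379, 0.0375]
eef_rot: [0.662, 0.749, 0.0, -0.0]
ft_force: [1.5, 0.6, 0.4]
width: 0.0517
grip_force: 0.0
```

>>> {"name": "play_rows", "arguments": {
  "claw": [0.4,0.4,0.4,0.4,0.4,0.4,0.4,0.4],
  "delta_pos": [
    [0,0,-0.05],
    [0,0,-0.1],
    [0,0,-0.15],
    [0,0,-0.2],
    [0,0,-0.2],
    [0,-0.2,0],
    [0,-0.2,0],
    [0,0,0]
  ],
  "delta_rot": [
    [0,0,0],
    [0,0,0],
    [0,0,0],
    [0,0,0],
    [0,0,0],
    [0,0,0],
    [0,0,0],
    [0,0,0]
  ]
}}

```text
time: 13.25
ee_pos: [0.5304, 0.1271, 0.1778]
eef_rot: [0.662, 0.749, -0.0, -0.002]
ft_force: [1.0, 0.6, -0.3]
width: 0.0525
grip_force: 0.0
```

```bash
python3 - <<'E'
from bench import r
import cv2,numpy as np
s=r.read_state();t=r.camera("scene");w=r.camera("wrist");print(s["ee_pos"],s["width"],s["ft_force"])
a=cv2.resize(t["pixels"][130:310,190:380,::-1],(422,400),interpolation=cv2.INTER_CUBIC)
b=w["pixels"][0:400,300:640,::-1]
cv2.imwrite("pics/f.png",np.hstack([a,b]))
E
```

```text
[0.5304309  0.12708188 0.177786  ] 0.052534635673201845 [ 0.98545909  0.56379977 -0.30817883]
```

View pics/f.png

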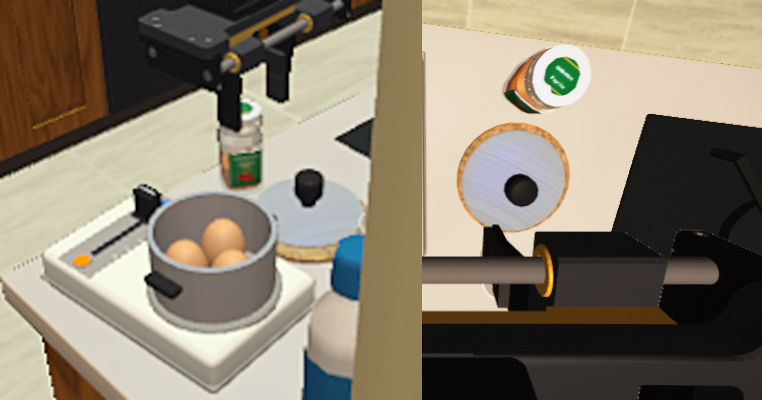

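The lid lies flat, knob up, in the middle of the cork (wrist view lid centre about (513,177), with an even cork ring around it). The jar is still standing, the selector is at the blue end and the gripper is clear.

```bash
python3 -c "
from bench import r
print(r.close_job())"
```

```text
the job is handed in; nothing more can be done
None
```

The job is handed in, with no verdict returned: the selector is against its end stop by the blue dot and the lid lies flat, knob up, in the middle of the trivet; the spice jar is standing in place, and I didn't re-measure the glass.

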